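Wedge up a rocking drawer cabinet

ROBOT

A 6-joint arm with a two-finger parallel gripper is mounted at the origin on the work surface. World frame = base frame: x ahead of the robot, y to its left, z up, the work surface at z = 0. Lengths are in m, angles in rad, forces in N, time in s.
With the tool pointing down it reaches from about 0.35 to 0.975 m from the base axis. Payload 4.9 kg.
Tool frame: the origin (TCP) lies on the centre line of the jaws, within the pads' length; the fingertips stand 8 mm ahead of it and the grasp point (between the pads) lies 11 mm behind it; z points along the fingers, y is the direction in which the jaws open and shut (so a half turn about z gives the same grasp; the last joint's range is limited). The gripper opens to 85 mm and grips with 20 to 120 N. Pads are 22 mm wide; open, the fingers measure 114 mm over their backs; the gripper's body (76 mm by 85 mm) begins 54 mm behind the grasp point. The pads swing forward as they close: fully open they stand 13 mm farther back than shut.
Start: joints at [-1.461, 0.053, 1.613, -0, 1.476, -0.119], TCP at [0.142, -0.609, 0.239] pointing down, gripper open.
Joint ranges: [-3.01, 3.01], [-1.01, 2.22], [0.06, 2.58], [-1.02, 4.17], [0.09, 2.62], [-3.14, 3.14]. Speed limits (rad/s): [2.57, 2.57, 3.14, 3.14, 3.14, 3.14].

INTERFACE

Orientations are given as a unit quaternion [w, x, y, z].
In Python, from plant import manip gives the robot as it stands.
- The arm moves only by the tool step_arm, never from a script. Its argument "deltas" is a list of rows, each a list of 7 numbers: the shift along the tool's x, y, z in m, then the turn, a rotation vector about the tool's x, y, z in rad, then the gripper command: -1 is fully open, 1 is shut, values between are in proportion. In form: [[dx, dy, dz, ax, ay, az, hand], ...]. A call has 1 to 20 rows; each row is the pose to reach, as a shift and turn from the pose commanded when the call began, along the tool's axes at that moment; what a row does not reach only later rows make up. A row lasts 1/10 s, in which the tool goes at most 50 mm and 8.59 degrees, less where a joint would pass 70% of its speed; a pose out of reach is approached as far as the arm can. A call with a gripper value outside its range is refused whole. The fingers move at their own pace and stop on an object; the grip force is fixed at half the most. Time passes only in rows, so rows that repeat a pose let the fingers close. It gives the time, the measured TCP pose, the force and the opening at its end, in the units of the state.
- manip.state(): the state, without advancing time (a new reading comes with each control period).
- manip.grab_frame(name): name is "scene" or "top" or "wrist"; returns the picture (420x560x3 uint8, red, green, blue); there is no depth.
- manip.get_calibration(name): a dict with "fov_y" (degrees; the focal length in pixels is half the picture's height over the tangent of half this angle, whatever the lens; pixels are square), "cx", "cy" (the principal point, pixels), "R" (3x3) and "t" (3): a world point X has camera coordinates R X + t. Camera axes: x right, y down, z forward; pixel columns grow to the right and rows downward; lengths in m; the calibration is good to about 2 mm. A picture is of the moment at which its call begins: read the wrist's pose just before it. get_calibration takes no time and is no camera call; for the wrist camera it gives the pose at the moment of the call.
- manip.job_done(): hands the job in, once; it reports no verdict.
The state is a dict: "time": time; "joint_pos": joint angles; "joint_vel": joint speeds; "joint_efforts": joint torques, N m; "tool_pos": TCP position; "tool_rot": TCP orientation; "contact_force": force on the tool from outside, world axes, zero at the start; "ft_torque": the same for the moment, N m; "gripper_width": opening from 0.0 (shut) to 1.0 (fully open).
Only numpy, scipy, OpenCV 4.12 (cv2) and the standard library are available. Lean on these libraries where they do the work, as an engineer would, in place of code of your own. Each camera call takes 0.05 s, during which the arm holds its last target.

TASK

The little drawer cabinet on the bench rocks because one of its feet is too short. Push the wooden wedge under that foot until it is snug and carries it, and press firmly down on the cabinet's top over that corner to feel that it no longer gives; if it still dips, push the wedge further and press again. Only push and press, grip and lift nothing, do not jack the cabinet up or shove it along, leave the other things alone, and take your hand away at the end.

Things in the scene. Friction and masses are not known exactly. Their poses are not given: they have to be found in the camera images.
- cabinet: Small plywood cabinet of six drawers on four dark feet; 200 mm deep (x), 260 mm wide (y), flat top at 135 mm, body's underside at 25 mm, 3 to 4 kg. Origin: on the bench under its middle; z up, drawer fronts with brass knobs face its -x. Feet 24 mm square, centred at x +-80, y +-110 mm; three are 25 mm tall.
- short_foot (a point): Point on the bench straight under the middle of the short foot, at cabinet x +80, y -110 mm (from the robot: the far right corner); fixed to the cabinet. This foot hangs 4 to 8.5 mm above the bench. Once the wedge bears on it, pushing the wedge in with 5 to 10 N makes it snug; 15 N and more can slide or lift the cabinet.
- short_corner (a point): Point on the cabinet's flat top straight above the middle of the short foot: 135 mm up when level, 20 mm in from both edges. Press here. Unwedged, about 3 to 5 N straight down here tips the cabinet on to the short foot; released, it rocks back level by itself.
- wedge: Plain wooden wedge lying flat, 90 g, 150 mm long, 50 mm wide, 3 mm thick at the thin end rising evenly to 23 mm at the square butt. Origin: middle of its underside; thin end at x +75, butt at x -75 mm. Starts at the cabinet's -y side, thin end 25 to 65 mm short of the foot, up to 0.28 rad askew and not lined up. Slides at under 1.5 N, turns when pushed off centre; stays where pushed in.
- offcut: Bystander: straight wooden strip 120 x 32 x 16 mm, no taper, lying beside the wedge. Origin: middle of its underside, x along its length. Not to be disturbed.
- jar: Bystander: glass jar with steel lid, 60 mm across, 75 mm tall, standing loose on the cabinet's top near the corner opposite the short foot. Origin: centre of its underside. Must not be displaced.
- block_large: Bystander: plain wooden cube, 95 mm, beyond the cabinet. Origin: centre of its underside.
- block_small: Bystander: wooden block 75 x 60 x 55 mm, at the robot's side, right. Origin: centre of its underside.
- spray: Bystander: clear spray bottle with white trigger head, 76 mm across, 191 mm tall, far left. Origin: centre of its underside.
- brush: Bystander: bench brush, 265 mm long, 64 mm tall, near left. Origin: under the handle end of its bristle block, bristles to +x.
- trysquare: Bystander: try square lying flat, wooden stock 95 x 20 x 18 mm, 150 mm steel blade, right. Origin: middle of the stock's underside, blade to +y.
There are look-alikes about, which are no part of the job. What is shaped like the wedge but black or orange is not meant.

How it is judged:
On the way:
1. the cabinet's top is pressed down over the short foot with more than 6 N and does not give, the wedge under the foot (contact force between the fingers and cabinet above 6 N and horizontal distance between the grasp point and short_corner below 0.045 m and z of the grasp point in the frame of short_corner above 0 m and angle between cabinet's own z axis and vertical below 0.01 rad and contact force between wedge and cabinet above 1 N and y of short_corner in the frame of wedge between -0.03 and 0.03 m and x of short_corner in the frame of wedge between -0.075 and 0.085 m), for 0.2 s.
At the end, for the whole second after the job is handed in: The top over the short foot was pressed with over 6 N for 0.2 s without tilting over 0.01 rad (about 1.5 mm there). At the end the foot bears (over 0.3 N) on the slope of the wedge, which lies flat; the cabinet is still, level within 0.01 rad and within 20 mm of its place (angle between cabinet's own z axis and vertical below 0.01 rad and y of short_corner in the frame of wedge between -0.03 and 0.03 m and x of short_corner in the frame of wedge between -0.075 and 0.085 m and contact force between wedge and cabinet above 0.3 N and angle between wedge's own z axis and vertical below 0.05 rad and height (world z) of wedge below 0.006 m and distance of cabinet from where it was at the start of the episode below 0.02 m and linear speed of each of cabinet, wedge below 0.01 m/s); the robot touches nothing.
It fails at once if the wedge is lifted or tipped up (height (world z) of wedge above 0.015 m or angle between wedge's own z axis and vertical above 0.3 rad).
It fails at once if the wedge is gripped or rammed (contact force between the fingers and wedge above 30 N).
It fails at once if the cabinet is lifted or tipped over (height (world z) of cabinet above 0.015 m or angle between cabinet's own z axis and vertical above 0.15 rad).
It fails at once if the cabinet is shoved along the bench (distance of cabinet from where it was at the start of the episode above 0.03 m).
It fails at once if a bystander is moved (distance of any of offcut, jar, block_large, block_small, spray, brush, trysquare from where it was at the start of the episode above 0.03 m).
It also fails if it takes over 54 s, if anything falls off the work surface, if the arm or the gripper's body presses on something with over 40 N, if the wrist force passes 120 N, or if a joint passes its speed limit or range.

## Working session

There is one attempt and no reset: what is moved stays moved. The work goes in short steps, Python scripts to look and compute and a tool call to move; the robot and the scene stay as the last step left them, time stands still between calls to the robot, and variables do not carry over. Pictures are saved under pics/ and viewed, and the job is handed in when it is done.

Besides the shell and the picture viewer there is one more tool, called after ">>>" by a JSON object that holds its "fn" and its "kwargs". step_arm: Moves the arm, as the interface text tells. Its arguments: {"type":"object","properties":{"deltas":{"type":"array"}},"required":["deltas"]}

```bash
mkdir -p pics
python3 - <<'E'
from plant import manip
import cv2
s=manip.state();print({k:s[k] for k in s})
for n in("scene","top","wrist"):
    c=manip.get_calibration(n);print(n,c)
    cv2.imwrite(f"pics/{n}0.png",manip.grab_frame(n)[:,:,::-1])
E
```

```text
{'time': 0.0, 'joint_pos': array([-1.46098234e+00,  5.33528833e-02,  1.61432717e+00,  1.64225822e-05,
        1.47596593e+00, -1.18960852e-01]), 'joint_vel': array([-4.10306072e-04,  5.82086649e-05,  6.31194476e-05,  1.54567865e-03,
       -2.04454322e-03,  1.66550505e-03]), 'joint_efforts': array([ 1.40619370e-03, -3.93679941e+01, -3.70179319e+01,  1.13592301e-05,
        7.10420820e-03,  1.25872552e-05]), 'tool_pos': array([ 0.14170143, -0.60809729,  0.23804564]), 'tool_rot': array([-1.02661822e-03,  9.93464456e-01,  1.14137290e-01,  1.28688848e-05]), 'contact_force': array([-0.62272869, -0.1897778 , -0.49717536]), 'ft_torque': array([-0.01794462,  0.04336298, -0.02885062]), 'gripper_width': 0.9970320757145674}
scene {'fov_y': 57.15607648818893, 'cx': 274.12853166773493, 'cy': 209.02213423792665, 'R': array([[-0.48938065,  0.87191109, -0.01666234],
       [ 0.5833722 ,  0.31310976, -0.74942588],
       [-0.6482156 , -0.37647487, -0.66187855]]), 't': array([ 0.23552432, -0.21700308,  1.53370046])}
top {'fov_y': 54.16112347683745, 'cx': 284.12831271386295, 'cy': 207.21485707212557, 'R': array([[-0.01472706, -0.99981838, -0.01209602],
       [-0.99193411,  0.01613196, -0.12572385],
       [ 0.12589615,  0.01014691, -0.99199153]]), 't': array([0.02609034, 0.51674699, 1.14957961])}
wrist {'fov_y': 59.944656602833135, 'cx': 280.1204587056866, 'cy': 211.84815045106143, 'R': array([[ 0.22545853, -0.97425202, -0.00120134],
       [-0.93491746, -0.21670236,  0.28101499],
       [-0.27403975, -0.06223407, -0.95970263]]), 't': array([-0.62388127, -0.03597521,  0.37943872])}
```

View pics/scene0.png

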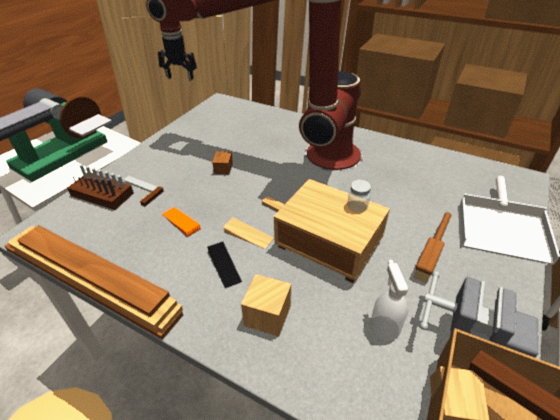

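View pics/top0.png

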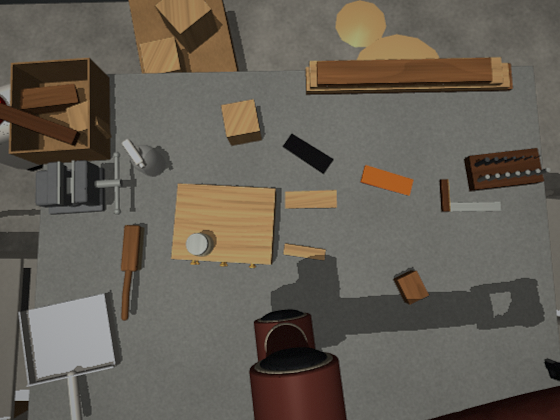

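View pics/wrist0.png

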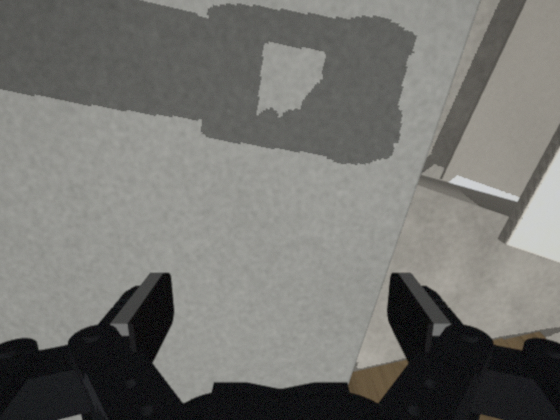

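Run:
```python
import cv2
a=cv2.imread("pics/top0.png")[170:275,160:350]
cv2.imwrite("pics/topc.png",cv2.resize(a,None,fx=4,fy=4,interpolation=cv2.INTER_CUBIC))
a=cv2.imread("pics/scene0.png")[170:290,200:400]
cv2.imwrite("pics/scenec.png",cv2.resize(a,None,fx=4,fy=4,interpolation=cv2.INTER_CUBIC))
```

```text
(no output)
```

View pics/topc.png

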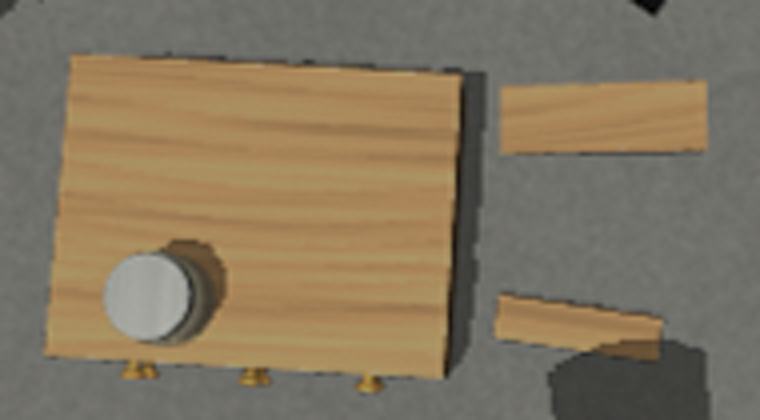

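View pics/scenec.png

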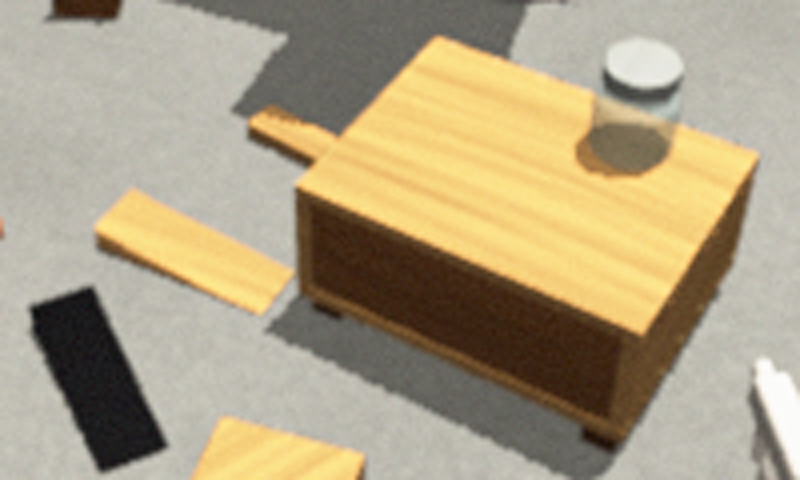

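```bash
cat > h.py <<'E'
import numpy as np
from scipy.optimize import least_squares
from plant import manip
def proj(c,X):
    X=np.atleast_2d(X); f=210/np.tan(np.radians(c["fov_y"])/2)
    p=X@np.array(c["R"]).T+np.array(c["t"]); return np.c_[c["cx"]+f*p[:,0]/p[:,2],c["cy"]+f*p[:,1]/p[:,2]]
def pose(p,L):
    L=np.atleast_2d(L);c,s=np.cos(p[2]),np.sin(p[2])
    return np.c_[p[0]+c*L[:,0]-s*L[:,1],p[1]+s*L[:,0]+c*L[:,1],L[:,2]]
def fit(obs,p0):
    # obs: list of (calib, local pts, pixels)
    fn=lambda p:np.concatenate([(proj(c,pose(p,L))-np.array(q)).ravel() for c,L,q in obs])
    r=least_squares(fn,p0,loss="soft_l1");return r.x,fn(r.x).reshape(-1,2)
def crop(q,x0,y0,k=4): return (np.array(q,float)+.5)/k-.5+np.array([x0,y0])
E
python3 - <<'E'
from h import *
T=manip.get_calibration("top");S=manip.get_calibration("scene")
C=np.array([[.1,.13,.135],[.1,-.13,.135],[-.1,-.13,.135],[-.1,.13,.135]])
top=crop([(72,55),(463,72),(445,378),(47,355)],160,170)
sc=crop([(643,333),(300,188),(440,37),(757,157)],200,170)
for o in ([(T,C,top)],[(S,C,sc)],[(T,C,top),(S,C,sc)]):
    p,r=fit(o,[.5,.1,0]);print(p.round(4));
print(r.round(1).tolist())
print("short",pose(p,[[.08,-.11,0]]),"corner edge",pose(p,[[.1,-.13,0]]))
# wedge, thin +y
W=np.array([[.075,.025,.003],[.075,-.025,.003],[-.075,-.025,.023],[-.075,.025,.023]])
# local +y when x->world +y is world -x
top=crop([(502,154),(501,87),(707,81),(707,151)],160,170)
# local y: x=+Y world => y local = -X world
Wt=W
sc=crop([(293,272),(265,312),(97,231),(135,190)],200,170)
for o in ([(T,W,top)],[(S,W,sc)],[(T,W,top),(S,W,sc)]):
    p,r=fit(o,[.5,-.1,1.57]);print(p.round(4))
print(r.round(1).tolist())
print(pose(p,W).round(4))
E
```

```text
[ 0.4652  0.1759 -0.0668]
[ 0.4643  0.1788 -0.0712]
[ 0.465   0.1769 -0.067 ]
[[-0.4, -0.3], [-0.4, 0.3], [-0.2, 0.0], [-0.7, 0.4], [-0.2, 0.4], [-1.8, -0.8], [-1.3, -0.0], [0.3, -0.5]]
short [[0.53742325 0.06181123 0.        ]] corner edge [[0.55603851 0.04051634 0.        ]]
[ 0.5421 -0.0593  1.5568]
[ 0.5417 -0.0561  1.5735]
[ 0.5418 -0.0581  1.5615]
[[-0.5, 0.2], [-0.4, 0.2], [-0.5, 0.2], [-0.1, -0.2], [0.3, -0.1], [-1.0, 0.4], [-0.5, -1.0], [-0.9, -0.2]]
[[ 0.5175  0.0171  0.003 ]
 [ 0.5675  0.0166  0.003 ]
 [ 0.5661 -0.1334  0.023 ]
 [ 0.5161 -0.1329  0.023 ]]
```

>>> {"fn": "step_arm", "kwargs": {"deltas": [[0.487,-0.332,0.08,0,0,-1.333,0.75],[0.487,-0.332,0.08,0,0,-1.333,0.75],[0.487,-0.332,0.08,0,0,-1.333,0.75],[0.487,-0.332,0.08,0,0,-1.333,0.75],[0.487,-0.332,0.08,0,0,-1.333,0.75],[0.487,-0.332,0.08,0,0,-1.333,0.75],[0.487,-0.332,0.08,0,0,-1.333,0.75],[0.487,-0.332,0.08,0,0,-1.333,0.75],[0.487,-0.332,0.08,0,0,-1.333,0.75],[0.487,-0.332,0.08,0,0,-1.333,0.75],[0.487,-0.332,0.08,0,0,-1.333,0.75],[0.487,-0.332,0.08,0,0,-1.333,0.75],[0.487,-0.332,0.08,0,0,-1.333,0.75],[0.487,-0.332,0.08,0,0,-1.333,0.75],[0.487,-0.332,0.08,0,0,-1.333,0.75],[0.487,-0.332,0.08,0,0,-1.333,0.75],[0.487,-0.332,0.08,0,0,-1.333,0.75]]}}

```text
time: 1.85
tool_pos: [0.5403, -0.176, 0.1596]
tool_rot: [0.0, 0.711, 0.703, 0.0]
contact_force: [0.1, -0.2, -0.1]
gripper_width: 0.125
```

Run:
```python
from h import *
import cv2
s=manip.state();print(s["time"],s["tool_pos"],s["tool_rot"],s["joint_pos"],s["contact_force"],s["gripper_width"])
print(manip.get_calibration("wrist"))
cv2.imwrite("pics/w1.png",manip.grab_frame("wrist")[:,:,::-1])
```

```text
1.85 [ 0.54026146 -0.1759761   0.15958805] [2.25942305e-04 7.10976809e-01 7.03215418e-01 4.59556506e-05] [-4.45816671e-01 -1.97023570e-02  1.82225773e+00 -6.81925473e-05
  1.33858095e+00 -4.34824674e-01] [ 0.06085899 -0.22479978 -0.11262981] 0.12545832120700276
{'fov_y': 59.944656602833135, 'cx': 280.1204587056866, 'cy': 211.84815045106143, 'R': array([[ 9.99923496e-01, -1.23336671e-02,  9.39764251e-04],
       [-1.20969842e-02, -9.59216460e-01,  2.82413608e-01],
       [-2.58175810e-03, -2.82403370e-01, -9.59292276e-01]]), 't': array([-0.54207559, -0.17669035,  0.25486049])}
```

View pics/w1.png

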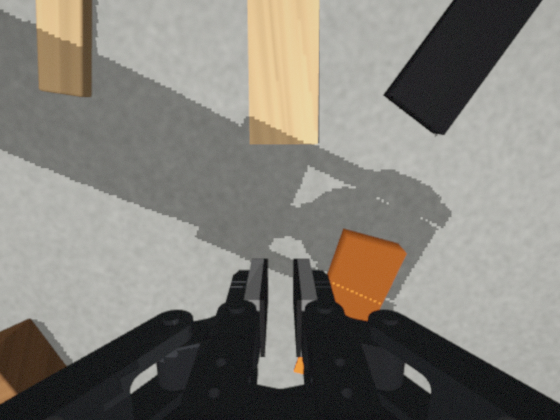

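```bash
cat >> h.py <<'E'
def ray(c,uv,z):
    f=210/np.tan(np.radians(c["fov_y"])/2);R=np.array(c["R"]);C=-R.T@np.array(c["t"])
    d=R.T@np.array([(uv[0]-c["cx"])/f,(uv[1]-c["cy"])/f,1]);return (C+d*(z-C[2])/d[2]).round(4)
E
python3 - <<'E'
from h import *
c=manip.get_calibration("wrist")
for uv,z in [((249,144),.023),((319,144),.023),((247,0),.013),((319,0),.013),((345,230),.023),((405,244),.023),((329,280),.023)]:print(uv,ray(c,uv,z))
E
```

```text
(249, 144) [ 0.5176 -0.1316  0.023 ]
(319, 144) [ 0.5692 -0.1323  0.023 ]
(247, 0) [ 0.5189 -0.0346  0.013 ]
(319, 0) [ 0.5685 -0.0352  0.013 ]
(345, 230) [ 0.591  -0.1997  0.023 ]
(405, 244) [ 0.6394 -0.2121  0.023 ]
(329, 280) [ 0.5795 -0.2431  0.023 ]
```

>>> {"fn": "step_arm", "kwargs": {"deltas": [[0.01,0.002,0.05,0,0,0,0.75],[0.01,0.002,0.1,0,0,0,0.75],[0.01,0.002,0.13,0,0,0,0.75],[0.01,0.002,0.138,0,0,0,0.75],[0.01,0.002,0.144,0,0,0,0.75],[0.01,0.002,0.144,0,0,0,0.75],[0.018,0.002,0.144,0,0,0,0.75],[0.023,0.002,0.144,0,0,0,0.75],[0.028,0.002,0.144,0,0,0,0.75],[0.033,0.002,0.144,0,0,0,0.75],[0.036,0.002,0.144,0,0,0,0.75],[0.036,0.002,0.144,0,0,0,0.75]]}}

```text
time: 3.1
tool_pos: [0.5432, -0.1384, 0.0155]
tool_rot: [0.0, 0.71, 0.704, 0.0]
contact_force: [-1.3, -0.0, -0.4]
gripper_width: 0.125
```

Run:
```python
from h import *
import cv2
s=manip.state();print(s["time"],s["tool_pos"],s["tool_rot"],s["contact_force"],s["gripper_width"])
cv2.imwrite("pics/w2.png",manip.grab_frame("wrist")[:,:,::-1])
```

```text
3.1 [ 0.54317066 -0.138413    0.01546086] [6.83287763e-05 7.10056690e-01 7.04144506e-01 8.36747603e-05] [-1.26493496 -0.01528722 -0.44727476] 0.12491351243013193
```

View pics/w2.png

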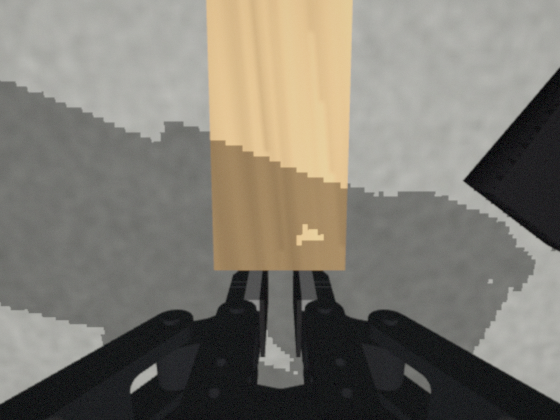

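>>> {"fn": "step_arm", "kwargs": {"deltas": [[0.003,0,0,0,0,0,0.75],[0.007,0,0,0,0,0,0.75],[0.011,0,0,0,0,0,0.75],[0.015,0,0,0,0,0,0.75],[0.019,0,0,0,0,0,0.75],[0.023,0,0,0,0,0,0.75],[0.027,0,0,0,0,0,0.75],[0.03,0,0,0,0,0,0.75],[0.03,0,0,0,0,0,0.75]]}}

```text
time: 4.05
tool_pos: [0.5433, -0.1083, 0.0152]
tool_rot: [-0.0, 0.71, 0.704, 0.0]
contact_force: [0.0, 0.4, -0.2]
gripper_width: 0.126
```

Run:
```python
from h import *
import cv2
s=manip.state();print(s["time"],s["tool_pos"],s["tool_rot"],s["contact_force"],s["gripper_width"])
c=manip.get_calibration("wrist")
for u in (215,345):print(ray(c,(u,270),.023))
cv2.imwrite("pics/w3.png",manip.grab_frame("wrist")[:,:,::-1])
a=manip.grab_frame("scene")[170:290,200:400,::-1]
cv2.imwrite("pics/s3.png",cv2.resize(a,None,fx=4,fy=4,interpolation=cv2.INTER_CUBIC))
```

```text
4.05 [ 0.5432728  -0.10834278  0.0152193 ] [-2.17567269e-04  7.10133330e-01  7.04067184e-01  8.06268332e-05] [ 0.02252468  0.39691131 -0.16754956] 0.1257448531867278
[ 0.518  -0.0971  0.023 ]
[ 0.5678 -0.0976  0.023 ]
```

View pics/w3.png

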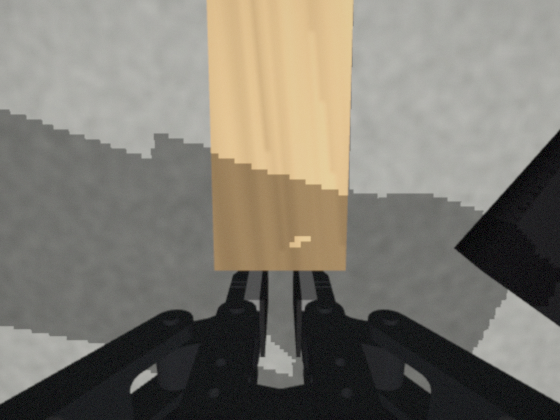

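View pics/s3.png

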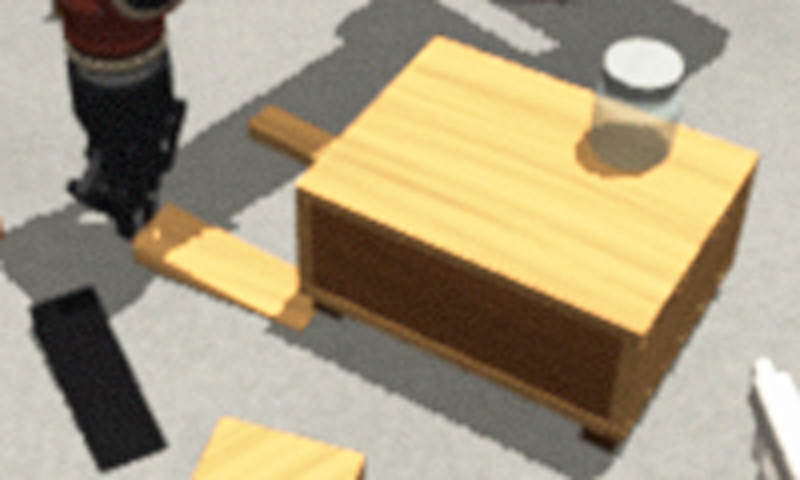

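>>> {"fn": "step_arm", "kwargs": {"deltas": [[0.001,0,0,0,0,0,0.75],[0.002,0,0,0,0,0,0.75],[0.003,0,0,0,0,0,0.75],[0.004,0,0,0,0,0,0.75],[0.005,0,0,0,0,0,0.75]]}}

```text
time: 4.65
tool_pos: [0.5434, -0.1039, 0.0153]
tool_rot: [-0.0, 0.71, 0.704, -0.0]
contact_force: [-1.0, -0.3, 0.0]
gripper_width: 0.125
```

>>> {"fn": "step_arm", "kwargs": {"deltas": [[0.001,0,0,0,0,0,0.75],[0.002,0,0,0,0,0,0.75],[0.003,0,0,0,0,0,0.75]]}}

```text
time: 4.95
tool_pos: [0.5434, -0.1008, 0.0153]
tool_rot: [0.0, 0.71, 0.704, 0.0]
contact_force: [0.4, -0.4, 0.7]
gripper_width: 0.126
```

>>> {"fn": "step_arm", "kwargs": {"deltas": [[0.001,0,0,0,0,0,0.75],[0.002,0,0,0,0,0,0.75],[0.003,0,0,0,0,0,0.75]]}}

```text
time: 5.25
tool_pos: [0.5435, -0.0978, 0.0153]
tool_rot: [0.0, 0.71, 0.704, 0.0]
contact_force: [-0.7, 0.6, -0.4]
gripper_width: 0.127
```

>>> {"fn": "step_arm", "kwargs": {"deltas": [[0.001,0,0,0,0,0,0.75],[0.002,0,0,0,0,0,0.75]]}}

```text
time: 5.45
tool_pos: [0.5435, -0.0958, 0.0153]
tool_rot: [-0.0, 0.71, 0.704, 0.0]
contact_force: [0.4, -0.1, -1.0]
gripper_width: 0.126
```

>>> {"fn": "step_arm", "kwargs": {"deltas": [[0.001,0,0,0,0,0,0.75],[0.002,0,0,0,0,0,0.75]]}}

```text
time: 5.65
tool_pos: [0.5435, -0.0938, 0.0153]
tool_rot: [0.0, 0.71, 0.704, 0.0]
contact_force: [1.0, 0.1, 0.4]
gripper_width: 0.125
```

>>> {"fn": "step_arm", "kwargs": {"deltas": [[0.001,0,0,0,0,0,0.75],[0.002,0,0,0,0,0,0.75]]}}

```text
time: 5.85
tool_pos: [0.5435, -0.0918, 0.0153]
tool_rot: [-0.0, 0.71, 0.704, 0.0]
contact_force: [0.1, -1.0, 0.2]
gripper_width: 0.128
```

>>> {"fn": "step_arm", "kwargs": {"deltas": [[0.001,0,0,0,0,0,0.75],[0.002,0,0,0,0,0,0.75]]}}

```text
time: 6.05
tool_pos: [0.5435, -0.0898, 0.0153]
tool_rot: [0.0, 0.71, 0.704, -0.0]
contact_force: [0.6, -0.5, 0.1]
gripper_width: 0.127
```

>>> {"fn": "step_arm", "kwargs": {"deltas": [[0.001,0,0,0,0,0,0.75],[0.002,0,0,0,0,0,0.75]]}}

```text
time: 6.25
tool_pos: [0.5435, -0.0879, 0.0153]
tool_rot: [0.0, 0.71, 0.704, -0.0]
contact_force: [0.3, -1.1, -0.5]
gripper_width: 0.127
```

>>> {"fn": "step_arm", "kwargs": {"deltas": [[0.001,0,0,0,0,0,0.75],[0.002,0,0,0,0,0,0.75]]}}

```text
time: 6.45
tool_pos: [0.5436, -0.0862, 0.0153]
tool_rot: [0.0, 0.71, 0.704, -0.0]
contact_force: [-0.6, -3.3, -1.1]
gripper_width: 0.126
```

Run:
```python
from h import *
import cv2
s=manip.state();print(s["time"],s["tool_pos"],s["contact_force"])
cv2.imwrite("pics/w4.png",manip.grab_frame("wrist")[:,:,::-1])
a=manip.grab_frame("scene")[170:290,200:400,::-1]
cv2.imwrite("pics/s4.png",cv2.resize(a,None,fx=4,fy=4,interpolation=cv2.INTER_CUBIC))
```

```text
6.45 [ 0.54360847 -0.08623778  0.01534446] [-0.57483009 -3.33722252 -1.10030577]
```

View pics/w4.png

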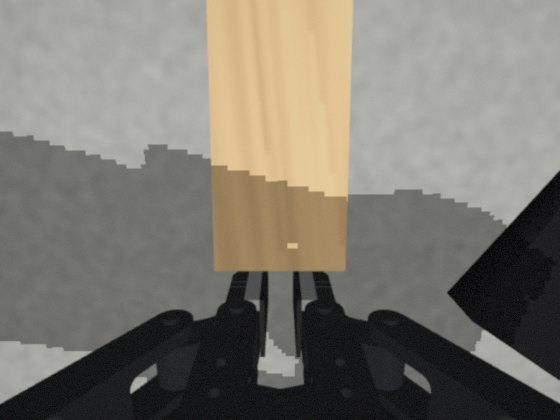

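View pics/s4.png

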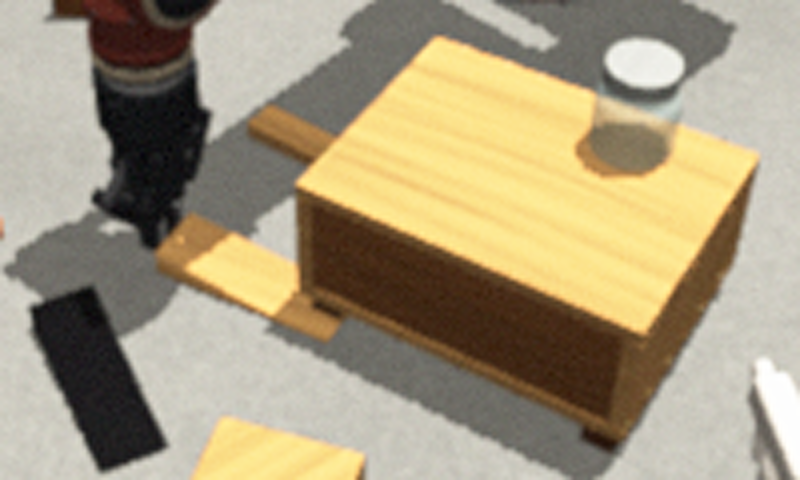

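>>> {"fn": "step_arm", "kwargs": {"deltas": [[0.0005,0,0,0,0,0,0.75],[0.0005,0,0,0,0,0,0.75]]}}

```text
time: 6.75
tool_pos: [0.5437, -0.086, 0.0155]
tool_rot: [0.001, 0.71, 0.704, -0.0]
contact_force: [-0.7, -4.5, -0.5]
gripper_width: 0.126
```

>>> {"fn": "step_arm", "kwargs": {"deltas": [[0.0006,0,0,0,0,0,0.75],[0.0006,0,0,0,0,0,0.75]]}}

```text
time: 6.95
tool_pos: [0.5438, -0.0857, 0.0155]
tool_rot: [0.001, 0.71, 0.704, -0.0]
contact_force: [0.2, -6.5, -0.3]
gripper_width: 0.126
```

>>> {"fn": "step_arm", "kwargs": {"deltas": [[0.0006,0,0,0,0,0,0.75],[0.0006,0,0,0,0,0,0.75],[0.0006,0,0,0,0,0,0.75]]}}

```text
time: 7.25
tool_pos: [0.5439, -0.0855, 0.0156]
tool_rot: [0.001, 0.71, 0.704, -0.001]
contact_force: [-0.2, -7.7, -0.3]
gripper_width: 0.121
```

>>> {"fn": "step_arm", "kwargs": {"deltas": [[-0.005,0,0,0,0,0,0.75],[-0.02,0,0,0,0,0,0.75],[-0.03,0,-0.003,0,0,0,0.75],[-0.03,0,-0.05,0,0,0,1],[-0.03,0,-0.1,0,0,0,1],[-0.03,0,-0.15,0,0,0,1],[-0.02,0,-0.19,0,0,0,1],[0.02,0,-0.19,0,0,0,1],[0.065,-0.004,-0.19,0,0,0,1],[0.11,-0.007,-0.19,0,0,0,1],[0.147,-0.008,-0.18,0,0,0,1],[0.147,-0.008,-0.16,0,0,0,1],[0.147,-0.008,-0.142,0,0,0,1],[0.147,-0.008,-0.142,0,0,0,1]]}}

```text
time: 8.65
tool_pos: [0.5349, 0.0629, 0.1544]
tool_rot: [-0.002, 0.71, 0.704, -0.002]
contact_force: [0.0, 0.7, 0.1]
gripper_width: 0.001
```

Run:
```python
from h import *
import cv2
s=manip.state();print(s["time"],s["tool_pos"],s["contact_force"])
cv2.imwrite("pics/w5.png",manip.grab_frame("wrist")[:,:,::-1])
a=manip.grab_frame("scene")[150:290,200:400,::-1]
cv2.imwrite("pics/s5.png",cv2.resize(a,None,fx=4,fy=4,interpolation=cv2.INTER_CUBIC))
```

```text
8.65 [0.53491439 0.06286542 0.15436692] [0.00896408 0.67196903 0.10734366]
```

View pics/w5.png

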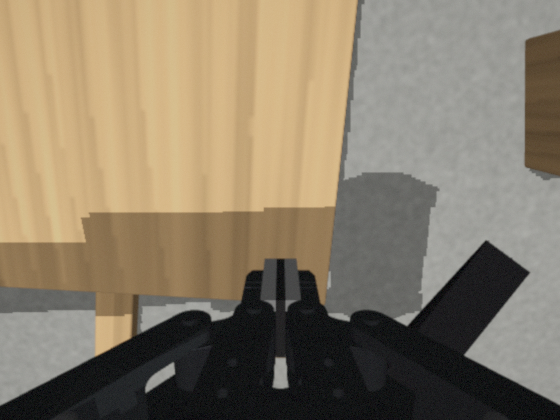

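View pics/s5.png

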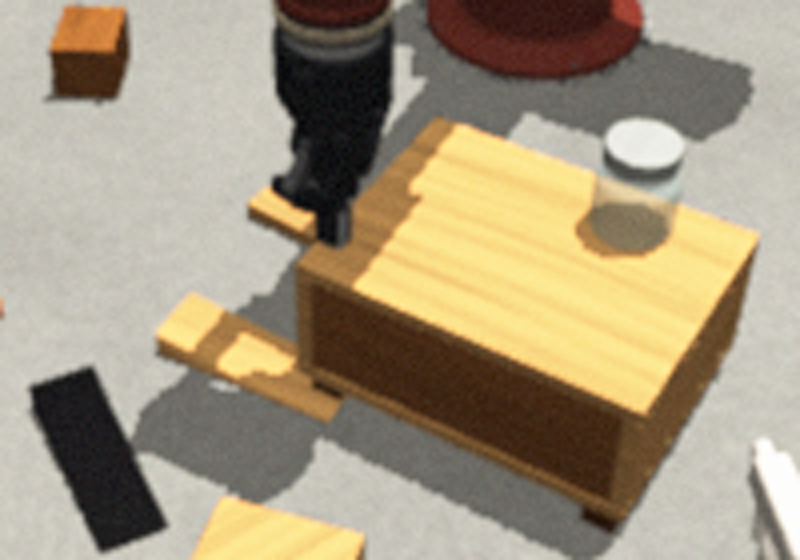

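>>> {"fn": "step_arm", "kwargs": {"deltas": [[0,0.002,0.005,0,0,0,1],[0,0.002,0.008,0,0,0,1],[0,0.002,0.009,0,0,0,1],[0,0.002,0.01,0,0,0,1]]}}

```text
time: 9.15
tool_pos: [0.5391, 0.0627, 0.1475]
tool_rot: [0.0, 0.71, 0.704, 0.0]
contact_force: [-0.5, 0.7, 0.4]
gripper_width: -0.001
```

>>> {"fn": "step_arm", "kwargs": {"deltas": [[0,0,0.0007,0,0,0,1],[0,0,0.0012,0,0,0,1]]}}

```text
time: 9.35
tool_pos: [0.5389, 0.0628, 0.1462]
tool_rot: [0.0, 0.71, 0.704, 0.0]
contact_force: [-0.1, 0.8, -0.9]
gripper_width: -0.003
```

>>> {"fn": "step_arm", "kwargs": {"deltas": [[0,0,0.001,0,0,0,1],[0,0,0.002,0,0,0,1]]}}

```text
time: 9.55
tool_pos: [0.5389, 0.0629, 0.1441]
tool_rot: [0.0, 0.71, 0.704, 0.0]
contact_force: [0.1, 0.1, 0.4]
gripper_width: 0.001
```

>>> {"fn": "step_arm", "kwargs": {"deltas": [[0,0,0.0007,0,0,0,1],[0,0,0.0012,0,0,0,1]]}}

```text
time: 9.75
tool_pos: [0.5389, 0.0629, 0.143]
tool_rot: [-0.0, 0.71, 0.704, -0.0]
contact_force: [-1.1, -0.2, 2.7]
gripper_width: -0.0
```

Contact begins near z = 0.143; now press harder.

>>> {"fn": "step_arm", "kwargs": {"deltas": [[0,0,0.0005,0,0,0,1],[0,0,0.0005,0,0,0,1]]}}

```text
time: 9.95
tool_pos: [0.5389, 0.0628, 0.143]
tool_rot: [-0.0, 0.71, 0.704, -0.0]
contact_force: [-3.2, 0.2, 4.8]
gripper_width: 0.004
```

>>> {"fn": "step_arm", "kwargs": {"deltas": [[0,0,0.0005,0,0,0,1],[0,0,0.0005,0,0,0,1]]}}

```text
time: 10.15
tool_pos: [0.539, 0.0628, 0.1429]
tool_rot: [0.0, 0.71, 0.704, -0.0]
contact_force: [-3.6, -1.0, 7.1]
gripper_width: -0.002
```

>>> {"fn": "step_arm", "kwargs": {"deltas": [[0,0,0.0005,0,0,0,1],[0,0,0.0005,0,0,0,1]]}}

```text
time: 10.35
tool_pos: [0.539, 0.0628, 0.1429]
tool_rot: [0.0, 0.71, 0.704, -0.0]
contact_force: [-5.5, -0.1, 9.0]
gripper_width: 0.001
```

>>> {"fn": "step_arm", "kwargs": {"deltas": [[0,-0.0003,0.0006,0,0,0,1],[0,-0.0003,0.0006,0,0,0,1],[0,-0.0003,0.0006,0,0,0,1],[0,-0.0003,0.0006,0,0,0,1],[0,-0.0003,0.0006,0,0,0,1]]}}

```text
time: 10.85
tool_pos: [0.539, 0.0628, 0.1428]
tool_rot: [0.0, 0.71, 0.704, 0.0]
contact_force: [-5.6, -1.1, 9.7]
gripper_width: -0.001
```

Run:
```python
from h import *
import cv2
s=manip.state();print(s["time"],s["tool_pos"],s["contact_force"])
a=manip.grab_frame("scene")[150:290,200:400,::-1]
cv2.imwrite("pics/s6.png",cv2.resize(a,None,fx=4,fy=4,interpolation=cv2.INTER_CUBIC))
```

```text
10.85 [0.53902183 0.06277568 0.14283732] [-5.62993978 -1.092585    9.66264732]
```

View pics/s6.png

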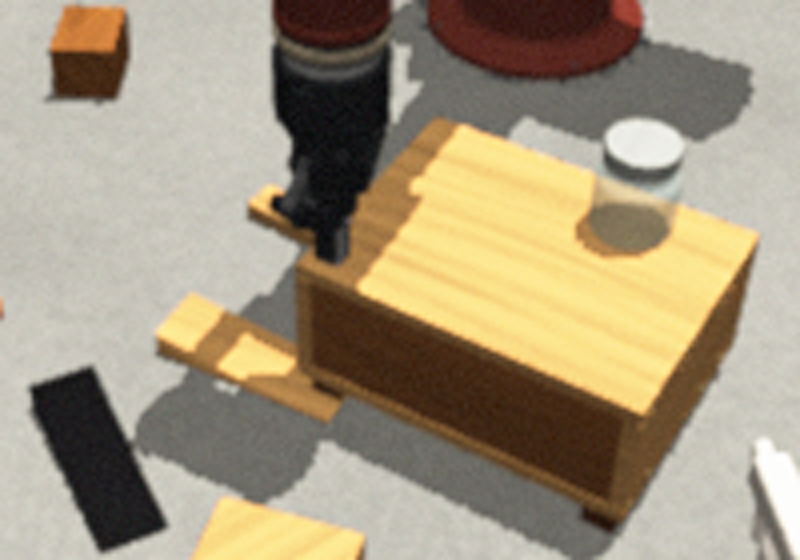

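>>> {"fn": "step_arm", "kwargs": {"deltas": [[0,-0.0015,-0.005,0,0,0,1],[0,0,-0.04,0,0,0,1],[-0.03,0,-0.06,0,0,0,1],[-0.08,0.003,-0.06,0,0,0,0.75],[-0.13,0.006,-0.05,0,0,0,0.75],[-0.175,0.006,-0.03,0,0,0,0.75],[-0.178,0.006,0.02,0,0,0,0.75],[-0.178,0.006,0.07,0,0,0,0.75],[-0.178,0.006,0.11,0,0,0,0.75],[-0.178,0.006,0.122,0,0,0,0.75],[-0.178,0.006,0.126,0,0,0,0.75],[-0.178,0.006,0.126,0,0,0,0.75]]}}

```text
time: 12.1
tool_pos: [0.5441, -0.1154, 0.0161]
tool_rot: [0.001, 0.71, 0.704, 0.0]
contact_force: [0.0, -0.0, 0.8]
gripper_width: 0.128
```

Run:
```python
from h import *
import cv2
s=manip.state();print(s["time"],s["tool_pos"],s["contact_force"])
c=manip.get_calibration("wrist")
cv2.imwrite("pics/w7.png",manip.grab_frame("wrist")[:,:,::-1])
```

```text
12.1 [ 0.5441485  -0.11543509  0.01609803] [ 0.04608291 -0.00431792  0.79661438]
```

View pics/w7.png

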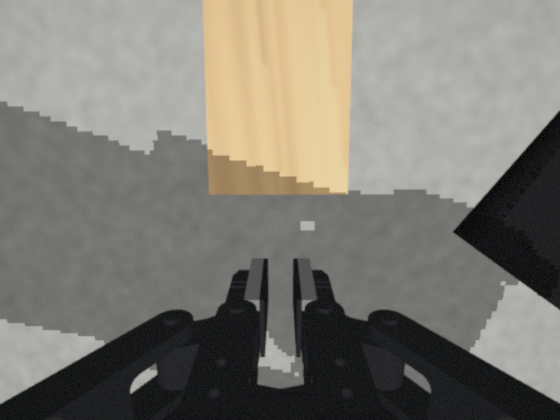

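>>> {"fn": "step_arm", "kwargs": {"deltas": [[0.01,-0.0005,0,0,0,0,0.75],[0.018,-0.0005,0,0,0,0,0.75],[0.024,-0.0005,0,0,0,0,0.75],[0.027,-0.0005,0,0,0,0,0.75],[0.029,-0.0005,0,0,0,0,0.75],[0.029,-0.0005,0,0,0,0,0.75]]}}

```text
time: 12.75
tool_pos: [0.5428, -0.086, 0.0149]
tool_rot: [0.0, 0.71, 0.704, 0.0]
contact_force: [0.2, 0.3, -0.2]
gripper_width: 0.126
```

>>> {"fn": "step_arm", "kwargs": {"deltas": [[0.0006,0,0,0,0,0,0.75],[0.0006,0,0,0,0,0,0.75]]}}

```text
time: 12.95
tool_pos: [0.5427, -0.0857, 0.0147]
tool_rot: [-0.0, 0.71, 0.704, -0.0]
contact_force: [0.3, 0.5, -0.1]
gripper_width: 0.125
```

>>> {"fn": "step_arm", "kwargs": {"deltas": [[0.0006,0,0,0,0,0,0.75],[0.0006,0,0,0,0,0,0.75]]}}

```text
time: 13.15
tool_pos: [0.5427, -0.0856, 0.0148]
tool_rot: [0.0, 0.71, 0.704, -0.0]
contact_force: [-0.5, -2.6, -1.1]
gripper_width: 0.126
```

>>> {"fn": "step_arm", "kwargs": {"deltas": [[0.0006,0,0,0,0,0,0.75],[0.0006,0,0,0,0,0,0.75]]}}

```text
time: 13.35
tool_pos: [0.5429, -0.0854, 0.0149]
tool_rot: [0.001, 0.71, 0.704, -0.001]
contact_force: [-0.8, -4.6, -0.6]
gripper_width: 0.124
```

>>> {"fn": "step_arm", "kwargs": {"deltas": [[0.0006,0,0,0,0,0,0.75],[0.0006,0,0,0,0,0,0.75]]}}

```text
time: 13.55
tool_pos: [0.543, -0.0854, 0.015]
tool_rot: [0.001, 0.71, 0.704, -0.001]
contact_force: [-0.5, -7.7, -1.1]
gripper_width: 0.127
```

>>> {"fn": "step_arm", "kwargs": {"deltas": [[0.0005,0,0,0,0,0,0.75],[0.0005,0,0,0,0,0,0.75]]}}

```text
time: 13.75
tool_pos: [0.5431, -0.0853, 0.0151]
tool_rot: [0.002, 0.71, 0.704, -0.001]
contact_force: [-0.5, -8.8, -2.1]
gripper_width: 0.127
```

>>> {"fn": "step_arm", "kwargs": {"deltas": [[-0.005,0,0,0,0,0,0.75],[-0.02,0,0,0,0,0,0.75],[-0.03,0,-0.003,0,0,0,0.75],[-0.03,0,-0.05,0,0,0,1],[-0.03,0,-0.1,0,0,0,1],[-0.03,0,-0.15,0,0,0,1],[-0.02,0,-0.19,0,0,0,1],[0.02,0,-0.19,0,0,0,1],[0.065,-0.003,-0.19,0,0,0,1],[0.11,-0.005,-0.19,0,0,0,1],[0.147,-0.005,-0.17,0,0,0,1],[0.147,-0.005,-0.145,0,0,0,1],[0.147,-0.005,-0.135,0,0,0,1],[0.147,-0.005,-0.132,0,0,0,1],[0.147,-0.005,-0.132,0,0,0,1]]}}

```text
time: 15.25
tool_pos: [0.5393, 0.0628, 0.1469]
tool_rot: [-0.0, 0.711, 0.703, -0.0]
contact_force: [0.1, -0.9, -0.1]
gripper_width: 0.002
```

>>> {"fn": "step_arm", "kwargs": {"deltas": [[0,0,0.001,0,0,0,1],[0,0,0.002,0,0,0,1],[0,0,0.003,0,0,0,1],[0,0,0.004,0,0,0,1]]}}

```text
time: 15.65
tool_pos: [0.5394, 0.0636, 0.1432]
tool_rot: [0.0, 0.71, 0.704, 0.0]
contact_force: [-1.0, -0.4, 0.3]
gripper_width: -0.003
```

>>> {"fn": "step_arm", "kwargs": {"deltas": [[0,-0.0003,0.0008,0,0,0,1],[0,-0.0006,0.0015,0,0,0,1],[0,-0.0006,0.0015,0,0,0,1]]}}

```text
time: 15.95
tool_pos: [0.5394, 0.0636, 0.143]
tool_rot: [0.001, 0.71, 0.704, 0.001]
contact_force: [-0.4, -1.4, 5.6]
gripper_width: 0.004
```

>>> {"fn": "step_arm", "kwargs": {"deltas": [[0,-0.0003,0.0006,0,0,0,1],[0,-0.0005,0.0012,0,0,0,1],[0,-0.0005,0.0012,0,0,0,1],[0,-0.0005,0.0012,0,0,0,1],[0,-0.0005,0.0012,0,0,0,1]]}}

```text
time: 16.45
tool_pos: [0.5394, 0.0635, 0.1429]
tool_rot: [0.001, 0.71, 0.704, 0.001]
contact_force: [-2.8, -0.3, 9.0]
gripper_width: 0.002
```

Firm again. I'll hold a moment, then lift away and back over the free bench.

>>> {"fn": "step_arm", "kwargs": {"deltas": [[0,0,0.0006,0,0,0,1],[0,0,0.0006,0,0,0,1],[0,0,0.0006,0,0,0,1]]}}

```text
time: 16.75
tool_pos: [0.5395, 0.0635, 0.1428]
tool_rot: [0.001, 0.71, 0.704, 0.001]
contact_force: [-3.7, -1.5, 12.5]
gripper_width: 0.001
```

>>> {"fn": "step_arm", "kwargs": {"deltas": [[0,0,-0.004,0,0,0,1],[0,0,-0.03,0,0,0,1],[0,0,-0.08,0,0,0,1],[0,0,-0.12,0,0,0,1],[-0.05,0,-0.14,0,0,0,1],[-0.1,0,-0.14,0,0,0,1],[-0.15,0,-0.14,0,0,0,1],[-0.2,0,-0.14,0,0,0,1],[-0.25,0,-0.14,0,0,0,1],[-0.3,0,-0.14,0,0,0,1],[-0.35,0,-0.14,0,0,0,1],[-0.35,0,-0.14,0,0,0,1],[-0.35,0,-0.14,0,0,0,1]]}}

```text
time: 18.05
tool_pos: [0.5344, -0.2872, 0.2786]
tool_rot: [-0.001, 0.711, 0.703, 0.0]
contact_force: [-1.0, -0.1, -0.8]
gripper_width: 0.002
```

Run:
```python
from h import *
import cv2
s=manip.state();print(s["time"],s["tool_pos"],s["contact_force"])
a=manip.grab_frame("scene")[150:290,200:400,::-1]
b=manip.grab_frame("top")[170:275,160:350,::-1]
cv2.imwrite("pics/s8.png",cv2.resize(a,None,fx=4,fy=4,interpolation=cv2.INTER_CUBIC))
cv2.imwrite("pics/t8.png",cv2.resize(b,None,fx=4,fy=4,interpolation=cv2.INTER_CUBIC))
```

```text
18.05 [ 0.53437568 -0.28719228  0.27863651] [-0.95709105 -0.14453115 -0.84898713]
```

View pics/s8.png

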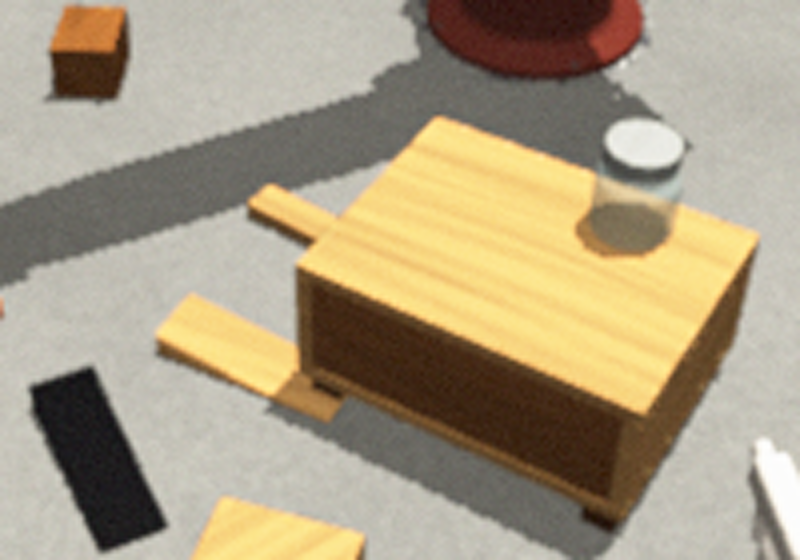

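View pics/t8.png

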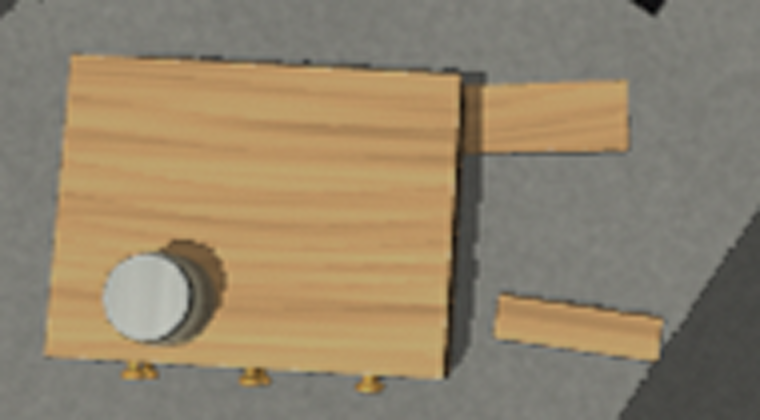

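```bash
python3 -c "
from plant import manip
print(manip.job_done())"
```

```text
the job is handed in; nothing more can be done
None
```

The wedge is under the short foot and carries it. The corner no longer gives when pressed, and I handed the job in at about 18 s; no verdict is reported.

- **Wedge:** I slid it in with the two fingertips flat on its butt. Resistance began about 25 mm under the foot, and I seated it at 7.7 N. After the first press I pushed again to 8.8 N, and it stayed in the same place to within about 0.2 mm.
- **Press test:** I pressed over the short corner twice, to 9.7 N and then 12.5 N. The top moved only about 0.2–0.4 mm. A sideways force of up to 5.6 N built up during the first press, but nothing shifted.
- **Last pictures:** They show the cabinet's corners, the jar and the offcut unmoved. The wedge lies flat about 6 mm off the foot's centre, and the hand is well clear. I did not check the other bystanders closely; the arm kept away from them.

I could not measure the resting load between wedge and foot; I only infer it from the push and press forces.

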